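# Unbolt the felting-needle chest past its spring catch

## Robot

A 6-joint arm with a two-finger parallel gripper is mounted at the origin on the work surface. World frame = base frame: x ahead of the robot, y to its left, z up, the work surface at z = 0. Lengths are in m, angles in rad, forces in N, time in s.
With the tool pointing down it reaches from about 0.35 to 0.8 m from the base axis. Payload 7.3 kg.
Tool frame: the origin (TCP) lies midway between the tips of the shut fingers; the grasp point (between the pads) lies 19 mm behind it; y points along the fingers, x is the direction in which the jaws open and shut, and the axes are right-handed (so a half turn about y gives the same grasp; the last joint's range is limited). The gripper opens to 85 mm and grips with 20 to 120 N. Pads are 22 mm wide; open, the fingers measure 114 mm over their backs; the gripper's body (76 mm by 85 mm) begins 54 mm behind the grasp point. The pads swing forward as they close: fully open they stand 13 mm farther back than shut.
Start: joints at [-1.388, 0.342, 1.524, -0, 1.275, -0.146], TCP at [0.17, -0.497, 0.231] pointing down, gripper open.
Joint ranges: [-2.53, 2.53], [-0.77, 2.02], [0.04, 2.7], [-1, 4.14], [0.28, 2.66], [-3.11, 3.11]. Speed limits (rad/s): [2.57, 2.57, 3.14, 3.14, 3.14, 3.14].

## Interface

Orientations are given as a rotation vector (axis times angle).
In Python, from bench import env gives the robot as it stands.
- The arm moves only by the tool send_rows, never from a script. Its argument "targets" is a list of rows, each a list of 7 numbers: the turn, a rotation vector about the tool's x, y, z in degrees, then the shift along the tool's x, y, z in cm, then the closure, from 0 (fully open) to 1 (shut). In form: [[ax, ay, az, tx, ty, tz, fingers], ...]. A call has 1 to 20 rows; each row shifts and turns the commanded pose from where the row before left it, along the tool's axes as they then stand; what a row does not reach is not made up. A row lasts 1/8 s, in which the tool goes at most 62.5 mm and 10.7 degrees, less where a joint would pass 70% of its speed; a pose out of reach is approached as far as the arm can. A call with a gripper value outside its range is refused whole. The fingers move at their own pace and stop on an object; "grip_force" is the grip in N (left out, the last holds). Time passes only in rows, so rows that do not move let the fingers close. It gives the time, the measured TCP pose, the force and the opening at its end, in the units of the state.
- env.observe(): the state, without advancing time (a new reading comes with each control period).
- env.grab_frame(name): name is "side" or "top"; returns the picture (400x640x3 uint8, red, green, blue); there is no depth.
- env.camera_model(name): a dict with "vfov" (degrees; the focal length in pixels is half the picture's height over the tangent of half this angle, whatever the lens; pixels are square), "cx", "cy" (the principal point, pixels), "position" and "attitude" of the camera in the world. Camera axes: x right, y down, z forward; pixel columns grow to the right and rows downward; lengths in m; the calibration is good to about 2 mm. A picture is of the moment at which its call begins. camera_model takes no time and is no camera call.
- env.sign_off(): hands the job in, once; it reports no verdict.
The state is a dict: "time": time; "q": joint angles; "joint_vel": joint speeds; "effort": joint torques, N m; "ee_pos": TCP position; "orientation": TCP orientation; "wrist_force": force on the tool from outside, world axes, zero at the start; "moment": the same for the moment, N m; "gripper_width": finger opening in m.
Only numpy, scipy, OpenCV 4.12 (cv2) and the standard library are available. Lean on these libraries where they do the work, as an engineer would, in place of code of your own. Each camera call takes 0.05 s, during which the arm holds its last target. There are 200 camera calls.

## Task

Unbolt the plywood needle chest: with one fingertip hold its long spring catch bar down, and meanwhile with the other fingertip push the bolt by its upright tab all the way back, away from its keeper. Then take the hand away so that the catch springs up and locks the bolt open. Touch and push only, nothing needs gripping; leave the things on and around the chest where they are.

Things in the scene. Friction and masses are not known exactly. Their poses are not given: they have to be found in the camera images.
- chest: Fixed plywood chest, 200 (x) x 300 (y) x 100 mm high. Origin: centre of its underside, on the table; z up, y the way the bolt opens. On its top, on a 10 mm dark steel base plate, a steel bolt lies along y (bar 16 mm wide, centred on x = -10 mm, its top 122 mm above the table) with the catch bar beside it on the -x side. Loose things up to 41 mm tall stand on its back strip (x above 30 mm).
- keeper (a point): Fixed on the chest, at chest x = -10, y = -105 mm: middle of the keeper that the locked bolt's end stands in; its top, and this point, are 126 mm above the table. The two grey staples that guide the bolt, at chest y = -55 and +75 mm, are as high.
- tab_face (a point): Centre of the flat face of the bolt's upright steel thumb tab to be pushed towards chest +y. Tab: 28 mm wide (x), 6 mm thick (from this face towards +y), standing on the bar from 122 to 158 mm above the table; this point is at 140 mm. Moves with the bolt; locked, it is at chest x = -10, y = 0 mm. Axes parallel to the chest's.
- catch_top (a point): Centre of the top of the catch's flat steel press bar, 26 mm wide (x), 116 mm long (y, parallel to the bolt). Released: 140 mm above the table, at chest x = -75, y = +18 mm. Its centre line is 65 mm to the -x side of the tab's middle; 38 mm are free between bar and tab. Goes straight down when pressed; a fingertip may slide along it.
- bolt (a joint): Slide of the bolt in m: 0 = locked, 0.042 = fully back at its stop (towards chest +y). About 2 N of friction, no spring: it stays where it is left. With the catch up it is blocked within about 3 mm of 0; past 0.036 the catch can rise behind it and locks it open.
- catch (a joint): Press of the spring catch in m: 0 = up (engaged), 0.011 = down at its stop (top of the bar then 129 mm above the table). The spring pushes up with about 4 N at 0 and 8 N at 0.011. The bolt slides freely when it is pressed by more than 0.009. Let go, it springs up by itself, except while the bolt is part-way.
- soap: Bar of olive soap, 45 x 75 x 24 mm, lying on the back strip of the chest's top; leave alone. Origin under its centre.
- palm_tool: Turned wooden palm tool, 48 mm wide, 41 mm tall, standing on the back strip of the chest's top; leave alone. Origin under its centre.
- steel_cup: Steel cup, 74 mm across, 85 mm tall, beside the chest on its +y side; leave alone. Origin under its centre.
- small_bowl: Small blue bowl, 110 mm across, 45 mm tall, beside the chest on its +y side; leave alone. Origin under its centre.
- jar: Glass jar, 60 mm across, 75 mm tall, beside the chest on its -y side; leave alone. Origin under its centre.
- felt_brush: Hand brush lying behind the chest; leave alone. Origin under its centre.
- wood_block: Wooden block, 35 x 90 x 30 mm, in front of the chest; leave alone. Origin under its centre.

How it is judged:
By the outcome, as a careful person would: the job done as asked, in the order asked, and still so for the second after the job is handed in, with the robot touching nothing.
It also fails if it takes over 38 s, if anything falls off the work surface, if the arm or the gripper's body presses on something with over 40 N, if the wrist force passes 120 N, or if a joint passes its speed limit or range.

## Working session

There is one attempt and no reset: what is moved stays moved. The work goes in short steps, Python scripts to look and compute and a tool call to move; the robot and the scene stay as the last step left them, time stands still between calls to the robot, and variables do not carry over. Pictures are saved under pics/ and viewed, about 8 in all and at most 12, crops included, and the job is handed in when it is done.

Besides the shell and the picture viewer there is one more tool, called after "Request:" in YAML: its name, and indented under it one key for each argument. send_rows: Moves the arm, as the interface text tells. Its arguments: {"type":"object","properties":{"targets":{"type":"array","items":{"type":"array","items":{"type":"number"}}},"grip_force":{"type":"number"}},"required":["targets"]}

```bash
mkdir -p pics
python3 - <<'E'
from bench import env
import cv2
for n in("top","side"):
    cv2.imwrite(f"pics/{n}0.png",env.grab_frame(n)[:,:,::-1]); print(n,env.camera_model(n))
print(env.observe())
E
```

```text
top {'vfov': 51.22162046737931, 'cx': 319.0573897644687, 'cy': 203.0800729627301, 'position': array([0.4736678 , 0.0835624 , 1.11894058]), 'attitude': array([-2.15325863,  2.19107037, -0.11550672])}
side {'vfov': 42.95808593105381, 'cx': 326.90114381213124, 'cy': 208.06442053391595, 'position': array([ 0.51688221, -0.78901414,  0.74388502]), 'attitude': array([-2.20489489,  0.07007105, -0.06355372])}
{'time': 0.1, 'q': array([-1.38802434e+00,  3.42642304e-01,  1.52491731e+00,  4.04065788e-06,
        1.27539743e+00, -1.45983604e-01]), 'joint_vel': array([-0.00127731, -0.00064075, -0.00318025,  0.0005325 ,  0.00023865,
       -0.00150374]), 'effort': array([ 2.07966565e-03, -4.34446871e+01, -2.46490860e+01, -1.46899156e-04,
        4.65689067e-03, -2.27595500e-06]), 'ee_pos': array([ 0.16946967, -0.49652099,  0.23070249]), 'orientation': array([-1.3460053 ,  0.96437515, -0.96275283]), 'wrist_force': array([-0.04176737, -0.20622164, -0.56071698]), 'moment': array([-0.04001485,  0.01427768, -0.03008585]), 'gripper_width': 0.08528250529590746}
```

View pics/top0.png

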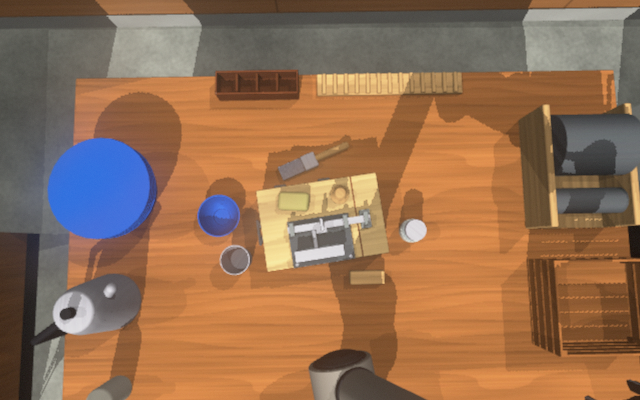

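View pics/side0.png

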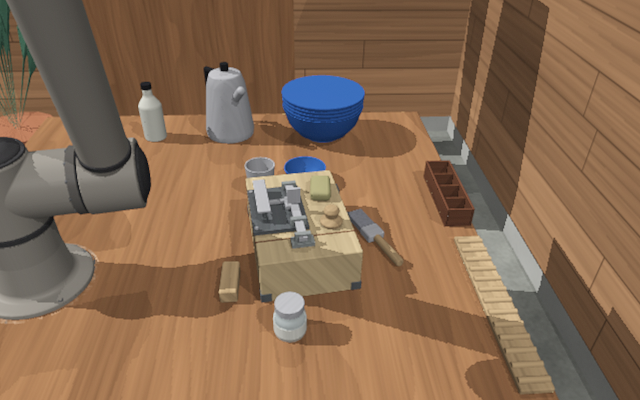

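The top view shows the chest at about (258–387, 174–271), with the bolt along row ~225, the tab near (318, 227) and the catch bar near (320, 253). The side view agrees. Next I'll take a closer crop and cast rays.

```bash
cat > h.py <<'E'
import numpy as np, cv2
from scipy.spatial.transform import Rotation as R
from bench import env
def cam(n):
    m=env.camera_model(n); return m,200/np.tan(np.radians(m['vfov']/2)),R.from_rotvec(m['attitude']).as_matrix()
def ray(n,u,v,z):
    m,f,A=cam(n); d=A@np.array([(u-m['cx'])/f,(v-m['cy'])/f,1]); p=np.array(m['position']); return p+d*(z-p[2])/d[2]
def proj(n,P):
    m,f,A=cam(n); c=A.T@(np.array(P)-m['position']); return np.array([m['cx']+f*c[0]/c[2],m['cy']+f*c[1]/c[2]])
E
python3 - <<'E'
from h import *
im=cv2.imread("pics/top0.png"); s=cv2.imread("pics/side0.png")
c=cv2.resize(im[165:290,250:400],None,fx=5,fy=4.0*1.25/1,interpolation=cv2.INTER_CUBIC)[:600]
c=c[:, :800]
cv2.imwrite("pics/c1.png",c[:600])
cv2.imwrite("pics/c2.png",cv2.resize(s[165:305,235:370],None,fx=4,fy=4,interpolation=cv2.INTER_CUBIC))
# chest top outline (rough corners) at z=.1
for u,v in [(258,190),(376,174),(387,252),(268,271)]: print(ray("top",u,v,.1).round(4))
# bright catch bar
hsv=cv2.cvtColor(im,cv2.COLOR_BGR2HSV); m=((hsv[...,1]<40)&(hsv[...,2]>170)).astype(np.uint8)
m[:,:285]=0;m[:,375:]=0;m[:200]=0;m[275:]=0
n,l,st,ce=cv2.connectedComponentsWithStats(m)
for i in range(1,n):
    if st[i,4]>15:
        pts=np.argwhere(l==i)[:,::-1].astype(np.float32); r=cv2.minAreaRect(pts); print(st[i],ce[i],r,ray("top",*ce[i],.14).round(4))
E
```

```text
[0.6116 0.2267 0.1   ]
[ 0.6465 -0.065   0.1   ]
[ 0.4545 -0.0857  0.1   ]
[0.4141 0.2032 0.1   ]
[288 212  82  26 642] [326.93146417 224.47352025] ((328.93243408203125, 226.09458923339844), (16.93309211730957, 82.69268035888672), 80.53767395019531) [0.5219 0.0598 0.14  ]
[294 245  51  21 559] [318.90339893 253.20751342] ((319.1000061035156, 253.19998168945312), (13.449687004089355, 50.219398498535156), 77.47119140625) [0.4553 0.0798 0.14  ]
```

View pics/c1.png

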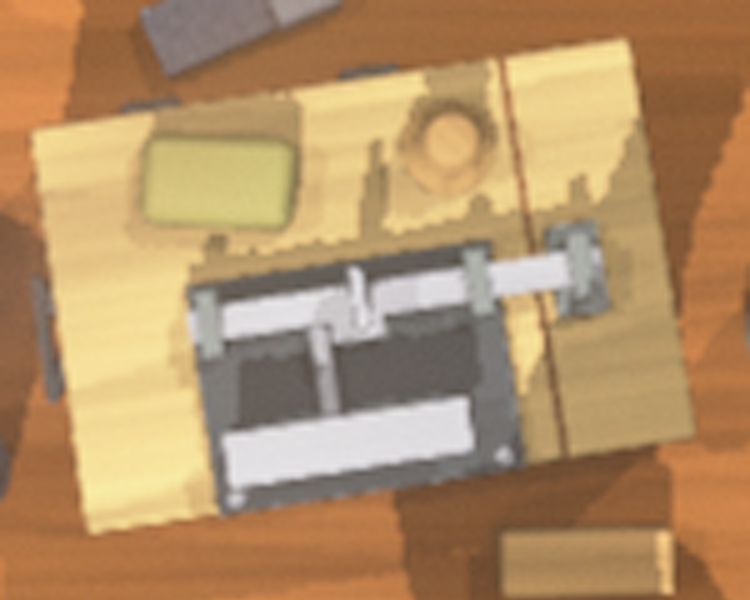

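View pics/c2.png

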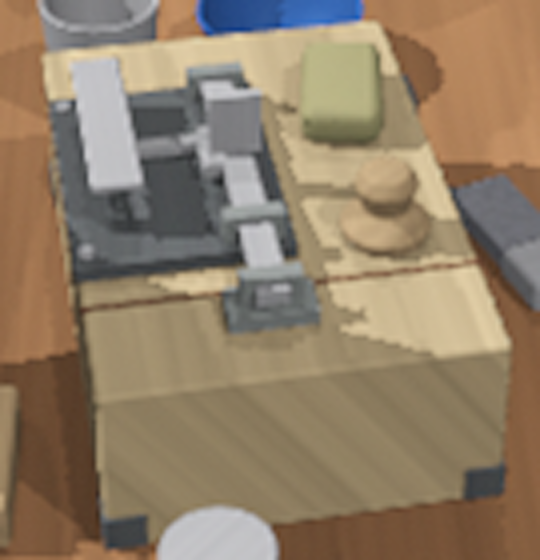

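The crops show the chest corners at crop1 (32,130), (627,38), (694,436), (90,533), the catch bar corners at (222,434)–(474,452), the tab near (355,300), and the side-view tab face spanning crop2 (207–262, 85–155).

Run:
```python
from h import *
T=lambda x,y:(x/5+250-.4,y/5+165-.4); S=lambda x,y:(x/4+235-.4,y/4+165-.4)
src=[];dst=[]
for (u,v),c in zip([(32,130),(627,38),(694,436),(90,533)],[(100,150),(100,-150),(-100,-150),(-100,150)]):
    src.append(c);dst.append(ray("top",*T(u,v),.1)[:2])
for (u,v),c in zip([(222,434),(468,398),(474,452),(230,488)],[(-62,76),(-62,-40),(-88,-40),(-88,76)]):
    src.append(c);dst.append(ray("top",*T(u,v),.14)[:2])
src=np.array(src)/1000.;dst=np.array(dst)
sm,dm=src.mean(0),dst.mean(0); H=(src-sm).T@(dst-dm); th=np.arctan2(H[0,1]-H[1,0],H[0,0]+H[1,1])
Rm=np.array([[np.cos(th),-np.sin(th)],[np.sin(th),np.cos(th)]]); o=dm-Rm@sm
print("yaw",np.degrees(th),"o",o); print("resid mm",((dst-src@Rm.T-o)*1000).round(1).tolist())
W=lambda x,y,z:np.r_[Rm@[x,y]+o,z]
# side check: tab face centre, catch bar corners
print("side tab pred",[proj("side",W(x,0,z)).round(1) for x,z in[(-.024,.158),(.004,.158),(.004,.125)]],"seen",S(207,85),S(262,92),S(262,155))
print("side catch pred",[proj("side",W(x,y,.14)).round(1) for x,y in[(-.062,-.04),(-.088,-.04),(-.062,.076),(-.088,.076)]],"seen",S(137,183),S(92,190),S(115,60),S(72,64))
print("tab",W(-.01,0,.14),"catch",W(-.075,.018,.14))
ob=env.observe(); print(ob['ee_pos']);print(R.from_rotvec(ob['orientation']).as_matrix().round(3))
```

```text
yaw 7.844688988492074 o [0.5322468  0.07109337]
resid mm [[-0.6, -1.7], [-0.7, 1.2], [1.3, 2.0], [0.9, -1.9], [0.0, -0.2], [-1.1, -0.3], [-0.5, 1.0], [0.8, -0.1]]
side tab pred [array([285.9, 190.5]), array([299.5, 189.1]), array([299.6, 202.2])] seen (286.35, 185.85) (300.1, 187.6) (300.1, 203.35)
side catch pred [array([270. , 211.2]), array([256.9, 212.6]), array([263.5, 179.6]), array([251.4, 180.8])] seen (268.85, 210.35) (257.6, 212.1) (263.35, 179.6) (252.6, 180.6)
tab [0.52234038 0.06972849 0.14      ] catch [0.45549188 0.0786883  0.14      ]
[ 0.16946967 -0.49652099  0.23070249]
[[ 0.323 -0.     0.946]
 [-0.946  0.001  0.323]
 [-0.001 -1.     0.   ]]
```

Chest pose: origin (0.532, 0.071), yaw 7.84°. Residuals are ≤2 mm and the side view agrees. I'll turn the tool so its x lies along chest x, which puts tool z along chest +y, and then go above the start point at chest (-42.5, -26) mm.

Request:
send_rows:
  targets:
    - [0, -9.9, 0, 0, 0, 0, 0.4]
    - [0, -9.9, 0, 0, 0, 0, 0.4]
    - [0, -9.9, 0, 0, 0, 0, 0.4]
    - [0, -9.9, 0, 0, 0, 0, 0.4]
    - [0, -9.9, 0, 0, 0, 0, 0.4]
    - [0, -9.9, 0, 0, 0, 0, 0.4]
    - [0, -9.9, 0, 0, 0, 0, 0.4]
    - [0, -9.7, 0, 0, 0, 0, 0.4]
    - [0, 0, 0, 3.5, 0, 4.4, 0.4]
    - [0, 0, 0, 3.5, 0, 4.4, 0.4]
    - [0, 0, 0, 3.5, 0, 4.4, 0.4]
    - [0, 0, 0, 3.5, 0, 4.4, 0.4]
    - [0, 0, 0, 3.5, 0, 4.4, 0.4]
    - [0, 0, 0, 3.5, 0, 4.4, 0.4]
    - [0, 0, 0, 3.5, 0, 4.4, 0.4]
    - [0, 0, 0, 3.5, 0, 4.4, 0.4]
    - [0, 0, 0, 3.5, 0, 4.4, 0.4]
    - [0, 0, 0, 0, 0, 0, 0.4]

```text
time: 2.35
ee_pos: [0.4286, -0.0584, 0.231]
orientation: [-1.567, -0.112, 0.112]
wrist_force: [0.6, -0.6, -1.4]
gripper_width: 0.0514
```

```bash
cat >> h.py <<'E'
th=np.radians(7.845); o=np.array([0.53225,0.07109]); Rm=np.array([[np.cos(th),-np.sin(th)],[np.sin(th),np.cos(th)]])
def st():
    s=env.observe(); M=R.from_rotvec(s['orientation']).as_matrix()
    print("t",s['time'],"chest mm",(Rm.T@(s['ee_pos'][:2]-o)*1000).round(1),"z",round(s['ee_pos'][2]*1000,1),"F chest",(Rm.T@s['wrist_force'][:2]).round(1),s['wrist_force'][2].round(1),"w",s['gripper_width'].round(4),"yaw",np.degrees(np.arctan2(M[1,0],M[0,0])).round(2),"ydown",M[:,1].round(3))
E
python3 -c "from h import *;st()"
```

```text
Traceback (most recent call last):
  File "h.py", line 13, in st
    print("t",s['time'],"chest mm",(Rm.T@(s['ee_pos'][:2]-o)*1000).round(1),"z",round(s['ee_pos'][2]*1000,1),"F chest",(Rm.T@s['wrist_force'][:2]).round(1),s['wrist_force'][2].round(1),"w",s['gripper_width'].round(4),"yaw",np.degrees(np.arctan2(M[1,0],M[0,0])).round(2),"ydown",M[:,1].round(3))
                                                                                                                                                                                             ^^^^^^^^^^^^^^^^^^^^^^^^
AttributeError: 'float' object has no attribute 'round'
```

Request:
send_rows:
  targets:
    - [0, 0, 0, 3.9, 0, 4.4, 0.4]
    - [0, 0, 0, 3.9, 0, 4.4, 0.4]
    - [0, 0, 0, 0, 2.5, 0, 0.4]
    - [0, 0, 0, 0, 2.5, 0, 0.4]
    - [0, 0, 0, 0, 0, 0, 0.4]
    - [0, 0, 0, 0, 0, 0, 0.4]

```text
time: 3.1
ee_pos: [0.4932, 0.0355, 0.1821]
orientation: [-1.568, -0.107, 0.106]
wrist_force: [-1.0, -0.5, -0.1]
gripper_width: 0.0515
```

```bash
sed -i "s/\['gripper_width'\].round(4)/['gripper_width']/; s/s\['wrist_force'\]\[2\].round(1)/s['wrist_force'][2]/" h.py
python3 - <<'E'
from h import *
st()
a=cv2.resize(env.grab_frame("side")[150:260,225:335,::-1],None,fx=4,fy=4,interpolation=2)
b=cv2.resize(env.grab_frame("top")[180:290,270:360,::-1],None,fx=4,fy=4,interpolation=2)
cv2.imwrite("pics/a1.png",np.hstack([a,b]))
E
```

```text
t 3.1 chest mm [-43.5 -30. ] z 182.1 F chest [-1.1 -0.3] -0.06657590174621952 w 0.051512936018580646 yaw 7.78 ydown [ 0.001 -0.    -1.   ]
```

View pics/a1.png

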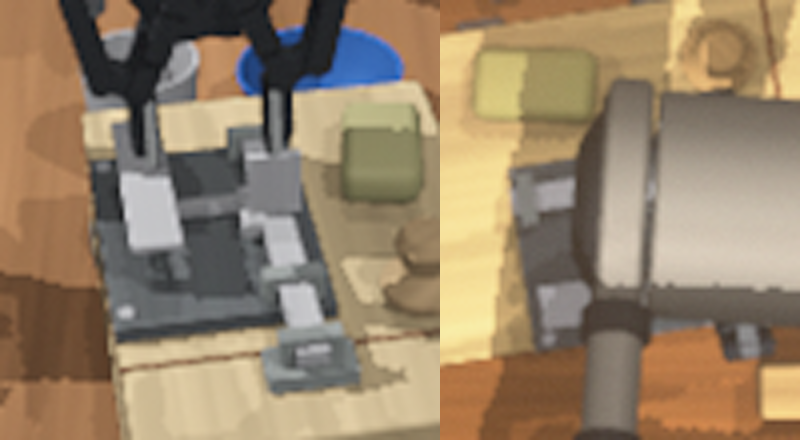

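Both fingers are visible. The left tip sits over the catch bar at crop (147,168), and the right tip appears just above the tab top at (278,148). I'll check that the right tip is on the keeper side of the tab by projecting it.

Run:
```python
from h import *
W=lambda x,y,z:np.r_[Rm@[x,y]+o,z]
C=lambda P:((proj("side",P)-[225,150])*4).round(0)
for z in(.182,.187,.192):
  print(z,"R",C(W(-.0105,-.03,z)),C(W(-.0105,-.041,z)),"L",C(W(-.0765,-.03,z)),C(W(-.0765,-.041,z)))
print("tab top",C(W(-.024,0,.158)),C(W(.004,0,.158)), "face bottom", C(W(-.01,0,.125)))
```

```text
0.182 R [278. 153.] [282. 165.] L [144. 167.] [146. 179.]
0.187 R [278. 144.] [282. 157.] L [143. 158.] [146. 171.]
0.192 R [278. 136.] [282. 148.] L [143. 150.] [145. 162.]
tab top [243. 162.] [298. 156.] face bottom [272. 212.]
```

Request:
send_rows:
  targets:
    - [0, 0, 0, 0.1, 0, 0.5, 0.4]
    - [0, 0, 0, 0, 2, 0, 0.4]
    - [0, 0, 0, 0, 1.5, 0, 0.4]
    - [0, 0, 0, 0, 0.7, 0, 0.4]
    - [0, 0, 0, 0, 0, 0, 0.4]
    - [0, 0, 0, 0, 0, 0, 0.4]

```text
time: 3.95
ee_pos: [0.4936, 0.0413, 0.1399]
orientation: [-1.568, -0.108, 0.107]
wrist_force: [0.4, -0.4, -0.3]
gripper_width: 0.0512
```

Request:
send_rows:
  targets:
    - [0, 0, 0, 0, 0.4, 0, 0.4]
    - [0, 0, 0, 0, 0, 0, 0.4]
    - [0, 0, 0, 0, 0, 0, 0.4]

```text
time: 4.32
ee_pos: [0.4937, 0.0412, 0.1359]
orientation: [-1.568, -0.109, 0.106]
wrist_force: [0.1, -0.8, 4.8]
gripper_width: 0.0514
```

Request:
send_rows:
  targets:
    - [0, 0, 0, 0, 0.4, 0, 0.4]
    - [0, 0, 0, 0, 0, 0, 0.4]
    - [0, 0, 0, 0, 0, 0, 0.4]

```text
time: 4.7
ee_pos: [0.4938, 0.0412, 0.1318]
orientation: [-1.568, -0.109, 0.106]
wrist_force: [1.2, 0.2, 6.0]
gripper_width: 0.0515
```

The catch contact began at TCP z ≈ 137.5 mm, with 4.8 N rising to 6.0 N, which matches the spring. I'll continue down to the stop.

Request:
send_rows:
  targets:
    - [0, 0, 0, 0, 0.3, 0, 0.4]
    - [0, 0, 0, 0, 0, 0, 0.4]
    - [0, 0, 0, 0, 0, 0, 0.4]

```text
time: 5.08
ee_pos: [0.4938, 0.0412, 0.1289]
orientation: [-1.568, -0.109, 0.106]
wrist_force: [1.7, -0.2, 6.9]
gripper_width: 0.0512
```

Request:
send_rows:
  targets:
    - [0, 0, 0, 0, 0.1, 0, 0.4]
    - [0, 0, 0, 0, 0, 0, 0.4]
    - [0, 0, 0, 0, 0, 0, 0.4]

```text
time: 5.45
ee_pos: [0.4938, 0.0412, 0.128]
orientation: [-1.568, -0.109, 0.106]
wrist_force: [1.4, -0.7, 7.9]
gripper_width: 0.0513
```

Request:
send_rows:
  targets:
    - [0, 0, 0, 0, 0.1, 0, 0.4]
    - [0, 0, 0, 0, 0, 0, 0.4]
    - [0, 0, 0, 0, 0, 0, 0.4]

```text
time: 5.82
ee_pos: [0.4937, 0.0412, 0.127]
orientation: [-1.568, -0.109, 0.106]
wrist_force: [0.9, 0.2, 7.6]
gripper_width: 0.0514
```

Request:
send_rows:
  targets:
    - [0, 0, 0, 0, 0.1, 0, 0.4]
    - [0, 0, 0, 0, 0, 0, 0.4]
    - [0, 0, 0, 0, 0, 0, 0.4]

```text
time: 6.2
ee_pos: [0.4938, 0.0412, 0.1261]
orientation: [-1.568, -0.109, 0.106]
wrist_force: [0.6, 0.4, 7.2]
gripper_width: 0.0511
```

```bash
python3 -c "from h import *;st()"
```

```text
t 6.2 chest mm [-42.2 -24.3] z 126.1 F chest [0.6 0.3] 7.197387236169312 w 0.051071880077353415 yaw 7.84 ydown [ 0.002 -0.    -1.   ]
```

Request:
send_rows:
  targets:
    - [0, 0, 0, 0, 0.1, 0, 0.4]
    - [0, 0, 0, 0, 0, 0, 0.4]
    - [0, 0, 0, 0, 0, 0, 0.4]

```text
time: 6.58
ee_pos: [0.4938, 0.0412, 0.1256]
orientation: [-1.569, -0.109, 0.106]
wrist_force: [0.0, 0.0, 11.1]
gripper_width: 0.051
```

The catch is at its stop: force stepped to 11 N and travel stalled at 125.6 mm. Now I'll push along chest +y.

Request:
send_rows:
  targets:
    - [0, 0, 0, 0, 0, 0.5, 0.4]
    - [0, 0, 0, 0, 0, 0.5, 0.4]
    - [0, 0, 0, 0, 0, 0.4, 0.4]
    - [0, 0, 0, 0, 0, 0.4, 0.4]
    - [0, 0, 0, 0, 0, 0, 0.4]

```text
time: 7.2
ee_pos: [0.492, 0.0578, 0.1257]
orientation: [-1.571, -0.111, 0.106]
wrist_force: [1.4, -6.0, 10.5]
gripper_width: 0.051
```

```bash
python3 -c "from h import *;st()"
```

```text
t 7.2 chest mm [-41.7  -7.7] z 125.7 F chest [ 0.6 -6.1] 10.524842937044335 w 0.051049215161335725 yaw 7.89 ydown [ 0.003 -0.003 -1.   ]
```

Request:
send_rows:
  targets:
    - [0, 0, 0, 0, 0, 0.4, 0.4]
    - [0, 0, 0, 0, 0, 0.4, 0.4]
    - [0, 0, 0, 0, 0, 0.4, 0.4]
    - [0, 0, 0, 0, 0, 0.4, 0.4]
    - [0, 0, 0, 0, 0, 0, 0.4]

```text
time: 7.82
ee_pos: [0.4898, 0.0735, 0.1256]
orientation: [-1.571, -0.111, 0.106]
wrist_force: [0.4, -7.8, 11.1]
gripper_width: 0.0513
```

```bash
python3 -c "from h import *;st()"
```

```text
t 7.825 chest mm [-41.7   8.1] z 125.6 F chest [-0.7 -7.8] 11.107055894490816 w 0.051323788996525496 yaw 7.89 ydown [ 0.003 -0.003 -1.   ]
```

It's sliding with steady friction, so I'll continue to the stop.

Request:
send_rows:
  targets:
    - [0, 0, 0, 0, 0, 0.4, 0.4]
    - [0, 0, 0, 0, 0, 0.4, 0.4]
    - [0, 0, 0, 0, 0, 0.4, 0.4]
    - [0, 0, 0, 0, 0, 0.4, 0.4]
    - [0, 0, 0, 0, 0, 0.3, 0.4]
    - [0, 0, 0, 0, 0, 0, 0.4]

```text
time: 8.57
ee_pos: [0.4873, 0.0923, 0.1256]
orientation: [-1.571, -0.111, 0.106]
wrist_force: [-0.0, -7.2, 11.1]
gripper_width: 0.0511
```

Request:
send_rows:
  targets:
    - [0, 0, 0, 0, 0, 0.2, 0.4]
    - [0, 0, 0, 0, 0, 0, 0.4]
    - [0, 0, 0, 0, 0, 0, 0.4]

```text
time: 8.95
ee_pos: [0.487, 0.0941, 0.1256]
orientation: [-1.571, -0.111, 0.106]
wrist_force: [1.4, -7.8, 11.4]
gripper_width: 0.0511
```

```bash
python3 -c "from h import *;st()"
```

```text
t 8.95 chest mm [-41.7  29. ] z 125.6 F chest [ 0.4 -7.9] 11.404008659724465 w 0.05107573424007695 yaw 7.88 ydown [ 0.003 -0.003 -1.   ]
```

Request:
send_rows:
  targets:
    - [0, 0, 0, 0, 0, 0.2, 0.4]
    - [0, 0, 0, 0, 0, 0, 0.4]
    - [0, 0, 0, 0, 0, 0, 0.4]

```text
time: 9.32
ee_pos: [0.4868, 0.0961, 0.1256]
orientation: [-1.571, -0.111, 0.106]
wrist_force: [1.2, -8.0, 9.9]
gripper_width: 0.0515
```

Request:
send_rows:
  targets:
    - [0, 0, 0, 0, 0, 0.2, 0.4]
    - [0, 0, 0, 0, 0, 0, 0.4]
    - [0, 0, 0, 0, 0, 0, 0.4]

```text
time: 9.7
ee_pos: [0.4865, 0.0981, 0.1256]
orientation: [-1.571, -0.11, 0.105]
wrist_force: [1.2, -8.2, 10.9]
gripper_width: 0.0513
```

Request:
send_rows:
  targets:
    - [0, 0, 0, 0, 0, 0.2, 0.4]
    - [0, 0, 0, 0, 0, 0, 0.4]
    - [0, 0, 0, 0, 0, 0, 0.4]

```text
time: 10.07
ee_pos: [0.4864, 0.0983, 0.1256]
orientation: [-1.574, -0.11, 0.105]
wrist_force: [2.0, -16.8, 11.5]
gripper_width: 0.0511
```

Run:
```python
from h import *
st()
a=cv2.resize(env.grab_frame("side")[150:260,225:335,::-1],None,fx=5,fy=5,interpolation=2)
cv2.imwrite("pics/a2.png",a)
```

```text
t 10.075 chest mm [-41.7  33.2] z 125.6 F chest [ -0.3 -16.9] 11.481163333759998 w 0.05114767575398655 yaw 7.84 ydown [ 0.004 -0.006 -1.   ]
```

View pics/a2.png

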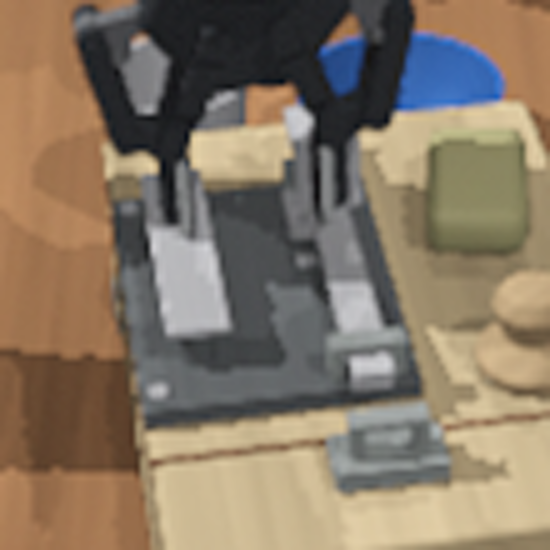

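The picture shows the bolt end at (370,370), well clear of the keeper at (390,440), with the tab behind the right finger and the catch held down by the left. Force jumped to 17 N with motion stalled, so the bolt is at its stop. I'll ease back slightly and lift straight up.

Request:
send_rows:
  targets:
    - [0, 0, 0, 0, 0, -0.3, 0.4]
    - [0, 0, 0, 0, 0, 0, 0.4]
    - [0, 0, 0, 0, -0.5, 0, 0.4]
    - [0, 0, 0, 0, -0.5, 0, 0.4]
    - [0, 0, 0, 0, -1, 0, 0.4]
    - [0, 0, 0, 0, -2, 0, 0.4]
    - [0, 0, 0, 0, -4, 0, 0.4]
    - [0, 0, 0, 0, -4, 0, 0.4]
    - [0, 0, 0, -5, -2, 0, 0.4]
    - [0, 0, 0, -5, 0, 0, 0.4]
    - [0, 0, 0, 0, 0, 0, 0.4]
    - [0, 0, 0, 0, 0, 0, 0.4]

```text
time: 11.62
ee_pos: [0.3865, 0.0853, 0.2645]
orientation: [-1.568, -0.108, 0.107]
wrist_force: [-0.1, 0.1, 0.3]
gripper_width: 0.0511
```

Run:
```python
from h import *
st()
W=lambda x,y,z:np.r_[Rm@[x,y]+o,z]
C=lambda P:((proj("side",P)-[225,150])*5).round(0)
for z in(.14,.129): print("catch near corners",z,C(W(-.062,-.04,z)),C(W(-.088,-.04,z)))
for y in(0,.036,.042): print("tab face top",y,C(W(-.024,y,.158)),C(W(.004,y,.158)))
a=cv2.resize(env.grab_frame("side")[150:260,225:335,::-1],None,fx=5,fy=5,interpolation=2)
cv2.imwrite("pics/a3.png",a)
```

```text
t 11.625 chest mm [-142.5   34. ] z 264.5 F chest [-0.1  0.1] 0.26238079652737933 w 0.05107450489133953 yaw 7.84 ydown [ 0.  0. -1.]
catch near corners 0.14 [225. 306.] [159. 313.]
catch near corners 0.129 [226. 328.] [161. 335.]
tab face top 0 [304. 203.] [372. 196.]
tab face top 0.036 [292. 155.] [358. 148.]
tab face top 0.042 [290. 147.] [356. 140.]
```

View pics/a3.png

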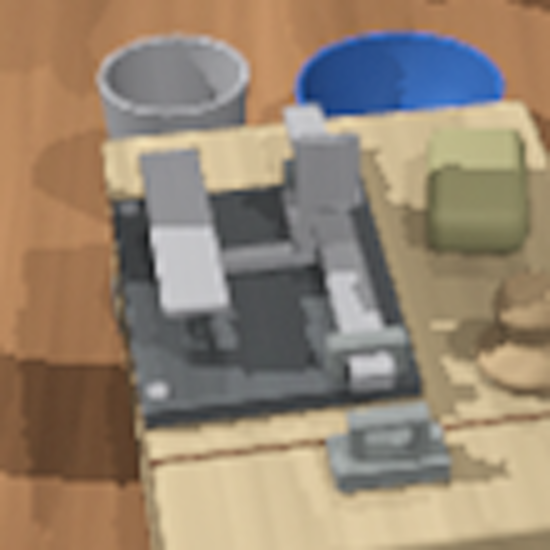

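The catch bar's near corners are at about (228,305) and (162,312), which matches the raised prediction (row ~306–313, against 328–335 when pressed). The tab face top edge is at about row 137–142, which matches 42 mm of travel. The cup, bowl, soap and palm tool have not moved.

```bash
python3 -c "
from bench import env; print(env.sign_off())"
```

```text
the job is handed in; nothing more can be done
None
```

The chest is unbolted: the bolt is fully back, the catch has sprung up behind it, and I've handed the job in after about 11.7 s of robot time.

- **Catch press:** One fingertip pressed the catch bar to its stop. The force followed the spring from about 5 to 8 N, then stepped to 11 N as travel stalled.
- **Bolt push:** With the catch held down, the other fingertip pushed the tab towards chest +y at a steady 6–8 N. It stalled at 17 N, which marked the stop. The stall came about 2 mm further along than my pose estimate predicted, within the measuring error.
- **Taking the hand away:** I eased back a few millimetres, lifted straight up and moved the hand clear.
- **Last checks:** In the final side picture the catch bar matches its raised height (140 mm) and the tab matches about 42 mm of travel. The bolt end is clear of the keeper. The wrist force reads about 0 N.
- **Loose things:** The cup, bowl, soap and palm tool look unmoved in that picture. It did not show the jar, brush and wood block, but the hand passed well above their side of the chest. No check failed.

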